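# Roll a specimen tube onto the reader's aiming line and scan it

## Robot

A 6-joint arm with a two-finger parallel gripper is mounted at the origin on a cart in front of the work surface, level with it; the furniture and walls round the work are solid. World frame = base frame: x ahead of the robot, y to its left, z up, the work surface at z = 0. Lengths are in m, angles in rad, forces in N, time in s.
With the tool pointing down it reaches from about 0.4 to 0.825 m from the base axis. Payload 7 kg.
Tool frame: the origin (TCP) lies at the centre of the arm's flange, where the gripper is bolted on; the fingertips stand 178 mm ahead of it and the grasp point (between the pads) lies 159 mm ahead of it; z points along the fingers, y is the direction in which the jaws open and shut (so a half turn about z gives the same grasp; the last joint's range is limited). The gripper opens to 88 mm and grips with 3 to 60 N. Pads are 19 mm wide; open, the fingers measure 130 mm over their backs; the gripper's body (78 mm by 193 mm) begins 47 mm behind the grasp point.
Start: joints at [1.449, 0.359, 0.012, 0, -1.224, -0.288], TCP at [0.269, 0.619, 0.405] pointing down, gripper open.
Joint ranges: [-3.07, 3.07], [-1.43, 2.12], [-1.02, 1.25], [-3.03, 1.67], [-3.05, -0], [-3.03, 3.03]. Speed limits (rad/s): [2.39, 2.39, 3.01, 3.14, 3.14, 3.14].

## Interface

Orientations are given as [roll, pitch, yaw] about the fixed x, y, z axes, in that order (R = Rz(yaw) Ry(pitch) Rx(roll)).
In Python, from station import * gives the robot as it stands.
- The arm moves only by the tool send_rows, never from a script. Its argument "motion" is a list of rows, each an object with "offset": the shift along the tool's x, y, z in cm, a list of three; "turn": the turn about the tool's z in degrees. In form: [{"offset": [x, y, z], "turn": turn}, ...]. A call has 1 to 8 rows; each row is the pose to reach, as a shift and turn from the pose commanded when the call began, along the tool's axes at that moment; what a row does not reach only later rows make up. A row lasts 1/10 s, in which the tool goes at most 50 mm and 8.59 degrees, less where a joint would pass 70% of its speed; a pose out of reach is approached as far as the arm can. A call with a gripper value outside its range is refused whole. "hand" is the opening, from -1 (shut) to 1 (fully open), set as the call begins (left out, the last holds). The fingers move at their own pace and stop on an object; "squeeze" is the grip in N (left out, the last holds). Time passes only in rows, so rows that repeat a pose let the fingers close. It gives the time, the measured TCP pose, the force and the opening at its end, in the units of the state.
- get_state(): the state, without advancing time (a new reading comes with each control period).
- grab_frame(name): name is "side" or "top" or "wrist"; returns a dict with "frame" (480x640x3 uint8, blue, green, red), "range_z" (480x640 float32, m along the optical axis (not along the pixel's ray), 0 where there is no reading), "vertical_fov" (degrees; the focal length in pixels is half the picture's height over the tangent of half this angle, whatever the lens; pixels are square), "cx", "cy" (the principal point, pixels), "k1" (the pictures are not rectified: a ray, as slopes to the right and down, at radius r is drawn at 1 + k1 r^2 times it, then the intrinsics apply), "cam_to_world" (4x4, takes a point from camera to world coordinates). Camera axes: x right, y up, looking along -z (the intrinsics and any distortion apply to the point x, -y, -z); pixel columns grow to the right and rows downward; lengths in m; the calibration is good to about 2 mm. A picture is of the moment at which its call begins.
- job_done(): hands the job in, once; it reports no verdict.
The state is a dict: "t": time; "q": joint angles; "qd": joint speeds; "joint_efforts": joint torques, N m; "eef_pos": TCP position; "ee_rot": TCP orientation; "force": force on the tool from outside, world axes, zero at the start; "moment": the same for the moment, N m; "width": finger opening in m.
Only numpy, scipy, OpenCV 4.12 (cv2) and the standard library are available. Lean on these libraries where they do the work, as an engineer would, in place of code of your own. Each camera call takes 0.05 s, during which the arm holds its last target. There are 200 camera calls.

## Task

The blue-capped specimen tube lying on the dark mat of the code reader has to be logged before it goes to the laboratory. With the fingertips push its top sideways, lightly and as often as needed, so that it rolls (not skids) along the mat until it lies lengthwise on the white aiming line, centred across the line and between the line's two end marks, then press the green scan key and let go. Never lift the tube off the mat, do not press the key before the tube lies on the line, and leave the other things on the worktop alone.

Things in the scene. Friction and masses are not known exactly. Their poses are not given: they have to be found in the camera images.
- sample_tube: Specimen tube to roll: plain cylinder, 28 mm across, 88 mm long, 40 g, blue cap to the left. Origin at its middle, on its axis; own y axis runs along it to the cap, x and z turn as it rolls. Starts on the mat, 50 to 95 mm short of the line (robot's side), up to 0.15 rad out of parallel. Let go, it stops within 10 mm.
- aim_line (a point): Middle of the white aiming line, on top of the level mat (18 mm above the worktop). x: across the line, away from the robot; y: along the line, to the left; z up. Line 3.5 mm wide, 124 mm long, a 26 mm cross mark 60 mm either side of its middle.
- reader: Code reader, fixed: pale 280 x 175 mm bed; axes as aim_line, origin 18 mm below it. Dark mat x -141 to 65, y -65 to 65 mm. Head behind it from x 70 (foot) or 96 (top) to 130 mm, 58 mm high over the mat. Tips drawn across the tube's crown (about 2 N) roll it half as far as they move and turn it as the hand turns; tips 7 to 12 mm above the mat push it rolling ahead; higher they may skid or wedge it.
- key_top (a point): Centre of the top of the green scan key, a rectangle 34 mm along the line's x and 22 mm along its y, in the control strip (5 mm higher than the mat) on its right, about 35 mm nearer to the robot than the line. Unpressed its top is 11.5 mm above the mat (29.5 mm above the worktop). It moves straight down with the key.
- scan_key (a joint): Travel of the scan key in m: 0 released, 0.004 fully down. Spring-loaded: starts to move at about 1.2 N, fully down at about 4 N, springs back by itself. It counts as pressed beyond 0.0025.
- gel_jar: Bystander: jar with blue label and black-green cap, 39 mm across, 81 mm high, on the worktop right of the reader, near the front edge; origin at the centre of its underside. Leave it alone.
- powder_jar: Bystander: white jar with ribbed cap, 41 mm across, 66 mm high, on the worktop to the left of the reader; origin at the centre of its underside. Leave it alone.
- amber_dropper: Bystander: amber dropper bottle, 34 mm across, 109 mm high, on the worktop in front and to the right, beside the kidney dish with two white-capped tubes that are already done; origin at the centre of its underside. Leave it alone.

How it is judged:
On the way, in this order (a step that is already met when the one before it is completed fails the run):
1. the tube has rolled: it has turned about its own axis by more than 0.3 of a turn, lying on the mat (angle between sample_tube's own z axis and vertical above 1.9 rad and z of sample_tube in the frame of aim_line below 0.018 m), for 0.05 s.
2. the scan key is pressed while the tube lies on the aiming line (value of joint scan_key above 0.0025 m and x of sample_tube in the frame of aim_line between -0.006 and 0.006 m and y of sample_tube in the frame of aim_line between -0.018 and 0.018 m and angle between the y axis of sample_tube and the y axis of aim_line, either way round below 0.13 rad), for 0.1 s.
At the end, for the whole second after the job is handed in: The tube lies at rest on the mat with its middle within 6 mm of the aiming line across it and within 18 mm of the line's middle along it, parallel to the line within 0.13 rad (7 degrees); the scan key is released (x of sample_tube in the frame of aim_line between -0.006 and 0.006 m and y of sample_tube in the frame of aim_line between -0.018 and 0.018 m and z of sample_tube in the frame of aim_line between 0.011 and 0.017 m and angle between the y axis of sample_tube and the y axis of aim_line, either way round below 0.13 rad and linear speed of sample_tube below 0.01 m/s and value of joint scan_key below 0.001 m); the robot touches nothing.
It fails at once if the tube is lifted more than 10 mm off the mat (z of sample_tube in the frame of aim_line above 0.024 m).
It fails at once if the scan key is pressed while the tube is not on the line (value of joint scan_key above 0.0025 m and (x of sample_tube in the frame of aim_line below -0.008 m or x of sample_tube in the frame of aim_line above 0.008 m or angle between the y axis of sample_tube and the y axis of aim_line, either way round above 0.16 rad)).
It fails at once if a bystander is pushed away or knocked over (moved more than 20 mm) (distance of any of gel_jar, powder_jar, amber_dropper from where it was at the start of the episode above 0.02 m).
It also fails if it takes over 58 s, if anything falls off the work surface, if the arm or the gripper's body presses on something with over 40 N, if the wrist force passes 120 N, or if a joint passes its speed limit or range.

## Working session

There is one attempt and no reset: what is moved stays moved. The work goes in short steps, Python scripts to look and compute and a tool call to move; the robot and the scene stay as the last step left them, time stands still between calls to the robot, and variables do not carry over. Pictures are saved under pics/ and viewed, about 8 in all and at most 12, crops included, and the job is handed in when it is done.

Besides the shell and the picture viewer there is one more tool, called by a JSON object that holds its "api" and its "payload". send_rows: Moves the arm, as the interface text tells. Its arguments: {"type":"object","properties":{"motion":{"type":"array"},"hand":{"type":"number"},"squeeze":{"type":"number"}},"required":["motion"]}

```bash
ls; mkdir -p pics; cat > h.py <<'E'
from station import *
import numpy as np, cv2, pickle
from scipy.spatial.transform import Rotation as R
def snap(n,tag):
    f=grab_frame(n); cv2.imwrite(f'pics/{tag}.png',f['frame']); pickle.dump(f,open(f'pics/{tag}.pkl','wb')); return f
def px(f,u,v,z=None):
    """world point of pixel; on plane height z if given, else by depth"""
    F=240/np.tan(np.radians(f['vertical_fov'])/2)
    K=np.array([[F,0,f['cx']],[0,F,f['cy']],[0,0,1]])
    a,b=cv2.undistortPoints(np.array([[[u,v]]],float),K,np.array([f['k1'],0,0,0,0.]))[0,0]
    T=np.array(f['cam_to_world']); d=T[:3,:3]@[a,-b,-1]; o=T[:3,3]
    s=(z-o[2])/d[2] if z is not None else f['range_z'][int(v),int(u)]
    return o+s*d
E
python3 - <<'E'
from h import *
snap('top','t0');snap('side','s0')
s=get_state();print(s)
E
```

```text
pics
{'t': 0.1, 'q': array([ 1.44909472e+00,  3.59308303e-01,  1.11279634e-02, -3.20088727e-04,
       -1.22408813e+00, -2.88075046e-01]), 'qd': array([-0.00209167, -0.00172511,  0.00353338,  0.00113436, -0.0013952 ,
        0.00032482]), 'joint_efforts': array([-1.66910104e-03, -5.84165990e+01,  2.93750006e+01,  7.01557517e+00,
        1.01267447e-02, -5.17120043e-05]), 'eef_pos': array([0.26886893, 0.61894207, 0.40380879]), 'ee_rot': array([ 3.14009568e+00, -1.29767650e-04, -4.09885545e-01]), 'force': array([0.27440707, 1.04006449, 0.20881342]), 'moment': array([ 0.00427347,  0.02952293, -0.01437209]), 'width': 0.08769628736889595}
```

View pics/t0.png

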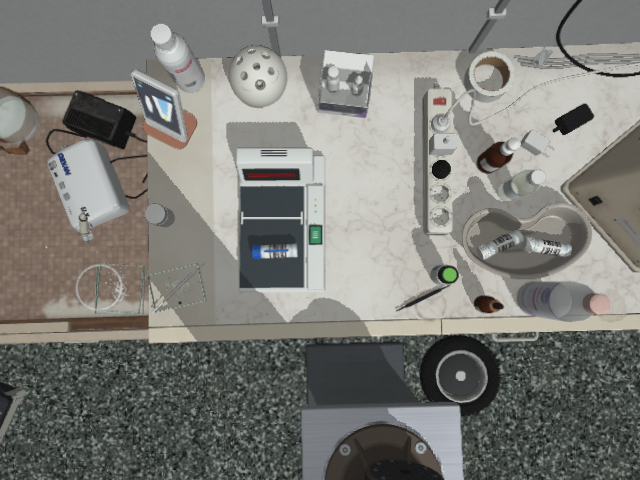

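View pics/s0.png

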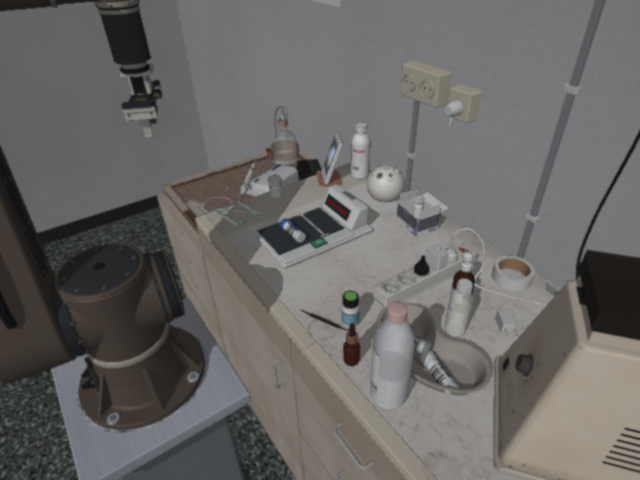

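The top view shows the reader bed at about px x 238–325, y 148–290. The aiming line is at v≈217, the tube at about (275,251) and the green key at (316,235). Next is an enlarged crop.

```bash
python3 - <<'E'
import pickle,cv2
from h import px
f=pickle.load(open('pics/t0.pkl','rb'))
c=f['frame'][200:300,230:335]; cv2.imwrite('pics/t0c.png',cv2.resize(c,None,fx=6,fy=6,interpolation=cv2.INTER_CUBIC))
for u,v in [(242,217.5),(302,217.5)]: print(px(f,u,v,.018))
print(px(f,316,235,.0295),px(f,316,235))
E
```

```text
[0.53634066 0.26852265 0.018     ]
[0.53267864 0.14696316 0.018     ]
[0.49508341 0.11948703 0.0295    ] [0.4950195  0.11947865 0.03015052]
```

View pics/t0c.png

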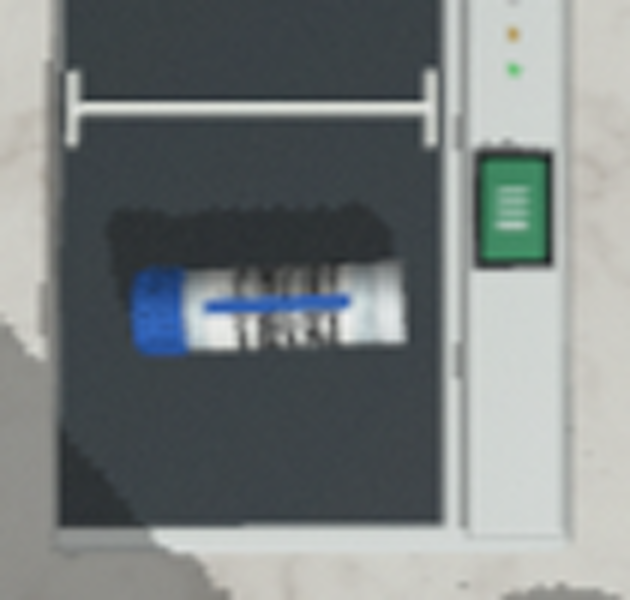

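The crop shows the line's end marks at crop px (72,108) and (431,107), the tube axis from (132,311) to (405,303), and the key centre at (515,208).

```bash
cat > a.py <<'E'
import pickle
from h import *
f=pickle.load(open('pics/t0.pkl','rb'))
P=lambda c,r,z: px(f,230+(c+.5)/6-.5,200+(r+.5)/6-.5,z)
L,Rr=P(72,108,.018),P(431,107,.018); O=(L+Rr)/2
d=L-Rr; print('len',np.linalg.norm(d)); yaw=np.arctan2(-d[0],d[1]) 
# use reader bed edges as well
e=P(62,60,.018)-P(58,520,.018); print('yaw line',yaw,'mat left edge',np.arctan2(e[1],e[0]))
A,B=P(132,311,.032),P(405,303,.032); C=(A+B)/2; t=A-B
print('tube',C,np.linalg.norm(t),'yaw',np.arctan2(-t[0],t[1]))
k=P(515,208,.0295)
c,s=np.cos(yaw),np.sin(yaw); M=np.array([[c,s],[-s,c]])
print('O',O,'tube in line',M@(C-O)[:2],'key',k,M@(k-O)[:2])
E
python3 a.py; python3 -c "
from h import *
f=snap('wrist','w0');print(R.from_euler('xyz',get_state()['ee_rot']).as_matrix().round(3))"
```

```text
len 0.12127408534074548
yaw line -0.02730858724224557 mat left edge -0.02782838414951595
tube [0.4659165  0.20316812 0.032     ] 0.09047067243821673 yaw -0.0008457094055300387
O [0.5345402  0.20875512 0.018     ] tube in line [-0.06844556 -0.0074587 ] key [0.49662245 0.12060786 0.0295    ] [-0.03549673 -0.08914975]
[[ 0.917 -0.399 -0.   ]
 [-0.399 -0.917 -0.001]
 [ 0.     0.001 -1.   ]]
```

```bash
cat >> h.py <<'E'
O=np.array([.5345,.2088,.018]); YAW=-.0275
LM=R.from_euler('z',YAW).as_matrix()
def go(lx,ly,tipz,yaw=0):
    """offset/turn to bring the tips to line-frame lx,ly (m), tipz above mat, yaw relative to line"""
    s=get_state(); p=O+LM@[lx,ly,tipz+.178]; M=R.from_euler('xyz',s['ee_rot']).as_matrix()
    d=(p-s['eef_pos'])@M*100; y=np.arctan2(M[1,0],M[0,0])
    print('offset',d.round(2),'turn',round(-np.degrees((YAW+yaw-y+np.pi)%(2*np.pi)-np.pi),2))
def where():
    s=get_state(); M=R.from_euler('xyz',s['ee_rot']).as_matrix()
    print('t',round(s['t'],2),'tip line',((s['eef_pos']+M@[0,0,.178]-O)@LM).round(4),'yaw',np.arctan2(M[1,0],M[0,0])-YAW,'F',s['force'].round(2),'w',s['width'])
E
python3 -c "
from h import *
where();go(-.107,-.0075,.08)"
```

```text
t 0.15 tip line [-0.2769  0.4025  0.2079] yaw -0.38241208541499244 F [ 0.49  0.24 -0.11] w 0.08781344972041759
offset [31.06 31.71 12.84] turn -21.91
```

{"api": "send_rows", "payload": {"motion": [{"offset": [4, 4, 0], "turn": -4}, {"offset": [8, 8, 0], "turn": -8}, {"offset": [12, 12.5, 1], "turn": -12}, {"offset": [16, 16.5, 2], "turn": -16}, {"offset": [20, 20.5, 3], "turn": -20}, {"offset": [24, 24.5, 4], "turn": -21.9}, {"offset": [28, 28.6, 6], "turn": -21.9}, {"offset": [31.06, 31.71, 8], "turn": -21.9}], "hand": -0.09}}

```text
t: 0.95
eef_pos: [0.4094, 0.2503, 0.343]
ee_rot: [-3.14, -0.001, -0.027]
force: [1.3, 0.1, -0.0]
width: 0.0403
```

{"api": "send_rows", "payload": {"motion": [{"offset": [0, 0, 0], "turn": 0}, {"offset": [0, 0, 0], "turn": 0}]}}

```text
t: 1.15
eef_pos: [0.4095, 0.2511, 0.3427]
ee_rot: [3.141, 0.0, -0.03]
force: [0.2, 0.7, 0.8]
width: 0.0399
```

```bash
python3 -c "
from h import *
where();go(-.107,-.0075,.009);snap('wrist','w1');snap('top','t1')"
```

```text
t 1.15 tip line [-0.1262  0.0388  0.1467] yaw -0.0025287663139409097 F [0.2  0.71 0.84] w 0.03994241144257471
offset [ 1.93  4.63 13.77] turn -0.14
```

View pics/w1.png

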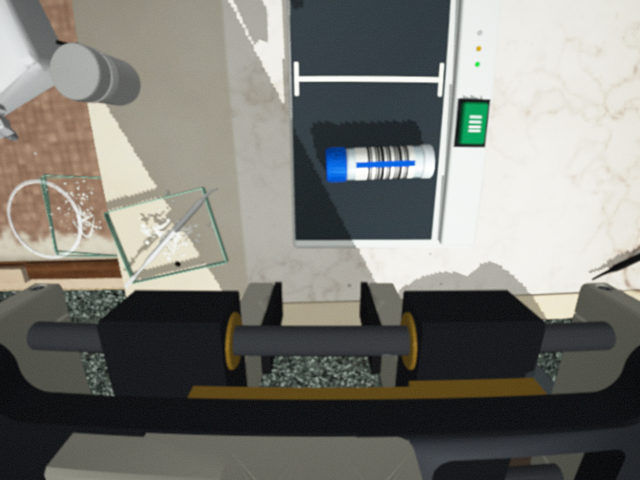

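The wrist view shows the line from (296,78) to (442,79), the tube axis from (326,164) to (435,161), the key at (474,123), and the fingers about 40 mm apart.

```bash
python3 -c "
from h import *
f=pickle.load(open('pics/w1.pkl','rb'))
T=lambda p:((p-O)@LM).round(4)
print('marks',T(px(f,296,78,.018)),T(px(f,442,79,.018)))
print('tube',T(px(f,326,164.5,.032)),T(px(f,435,161.5,.032)),'key',T(px(f,474,123,.0295)))
"
```

```text
marks [0.0016 0.0586 0.    ] [ 0.0017 -0.0636  0.    ]
tube [-0.0685  0.0337  0.014 ] [-0.0657 -0.0586  0.014 ] key [-0.0338 -0.0899  0.0115]
```

{"api": "send_rows", "payload": {"motion": [{"offset": [1, 2.3, 3]}, {"offset": [1.93, 4.7, 6.5]}, {"offset": [1.93, 4.7, 10]}, {"offset": [1.93, 4.7, 12.5]}, {"offset": [1.93, 4.7, 13.7]}, {"offset": [1.93, 4.7, 13.7]}, {"offset": [1.93, 4.7, 13.7]}]}}

```text
validation failed for argument at $.mo...
```

```bash
python3 -c "
from h import *
where();go(-.107,-.009,.009);f=snap('wrist','w2');snap('top','t2');
w=f['frame'];t=pickle.load(open('pics/t2.pkl','rb'))['frame'][200:300,230:335]
cv2.imwrite('pics/c2.png',np.hstack([cv2.resize(w,(400,300)),cv2.resize(t,(400,300),interpolation=cv2.INTER_CUBIC)]))"
```

```text
t 1.25 tip line [-0.1263  0.0407  0.1472] yaw 0.00012879361162024955 F [ 0.33  0.81 -0.26] w 0.04012670057561609
offset [ 1.93  4.97 13.82] turn 0.01
```

View pics/c2.png

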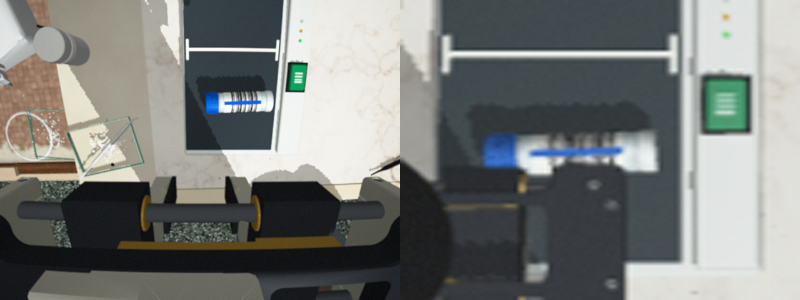

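The move was refused because every row needs a "turn", so the arm has not moved: the tube is still at its start and the hand still behind it. Resending with "turn" in each row.

{"api": "send_rows", "payload": {"motion": [{"offset": [1, 2.4, 3], "turn": 0}, {"offset": [1.93, 4.9, 6.5], "turn": 0}, {"offset": [1.93, 4.9, 10], "turn": 0}, {"offset": [1.93, 4.9, 12.5], "turn": 0}, {"offset": [1.93, 4.9, 13.8], "turn": 0}, {"offset": [1.93, 4.9, 13.8], "turn": 0}, {"offset": [1.93, 4.9, 13.8], "turn": 0}]}}

```text
t: 2.05
eef_pos: [0.4272, 0.2037, 0.2051]
ee_rot: [3.141, -0.0, -0.026]
force: [0.0, -0.7, -0.1]
width: 0.0398
```

```bash
python3 -c "
from h import *
where();go(-.107,-.009,.009);f=snap('wrist','w3')"
```

```text
t 2.05 tip line [-0.1071 -0.0081  0.0091] yaw 0.0014232768886314577 F [ 0.03 -0.7  -0.12] w 0.03977789564510356
offset [0.02 0.1  0.01] turn 0.08
```

View pics/w3.png

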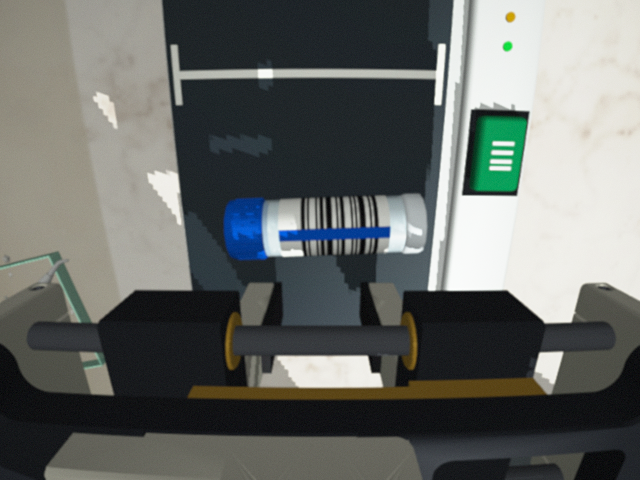

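{"api": "send_rows", "payload": {"motion": [{"offset": [0.5, 0, 0], "turn": 0}, {"offset": [1.0, 0, 0], "turn": 0}, {"offset": [1.3, 0, 0], "turn": 0}, {"offset": [1.6, 0, 0], "turn": 0}, {"offset": [1.9, 0, 0], "turn": 0}, {"offset": [2.2, 0, 0], "turn": 0}, {"offset": [2.5, 0, 0], "turn": 0}, {"offset": [2.8, 0, 0], "turn": 0}]}}

```text
t: 2.9
eef_pos: [0.4553, 0.2019, 0.2048]
ee_rot: [3.141, 0.0, -0.028]
force: [-0.1, 0.5, -0.3]
width: 0.0399
```

{"api": "send_rows", "payload": {"motion": [{"offset": [0.3, 0, 0], "turn": 0}, {"offset": [0.6, 0, 0], "turn": 0}, {"offset": [0.9, 0, 0], "turn": 0}, {"offset": [1.2, 0, 0], "turn": 0}, {"offset": [1.4, 0, 0], "turn": 0}, {"offset": [1.5, 0, 0], "turn": 0}, {"offset": [1.5, 0, 0], "turn": 0}, {"offset": [1.5, 0, 0], "turn": 0}]}}

```text
t: 3.7
eef_pos: [0.4699, 0.2015, 0.2048]
ee_rot: [3.142, 0.0, -0.028]
force: [-0.8, -0.7, 0.1]
width: 0.0398
```

```bash
python3 -c "
from h import *
where();f=snap('wrist','w4')"
```

```text
t 3.7 tip line [-0.0643 -0.0091  0.0088] yaw -0.00021437311605562379 F [-0.8  -0.67  0.13] w 0.039783148721939846
```

View pics/w4.png

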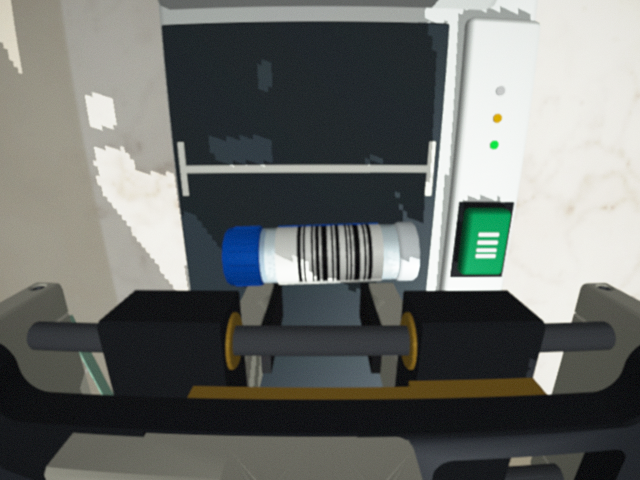

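The tube has rolled: the stripe is gone and the axis now runs from about (225,257) to (420,250). The line is at row ~169. I'll measure the tube with a depth fit.

```bash
cat >> h.py <<'E'
from scipy.optimize import least_squares
def tube(f, vmax=292):
    """fit cylinder (r=14 mm) to depth points above the mat, line frame"""
    F=240/np.tan(np.radians(f['vertical_fov'])/2); K=np.array([[F,0,f['cx']],[0,F,f['cy']],[0,0,1]])
    v,u=np.mgrid[0:vmax,0:640]; z=f['range_z'][:vmax].ravel()
    ab=cv2.undistortPoints(np.stack([u.ravel(),v.ravel()],1).astype(float)[:,None],K,np.array([f['k1'],0,0,0,0.]))[:,0]
    T=np.array(f['cam_to_world']); p=np.stack([ab[:,0]*z,-ab[:,1]*z,-z],1)@T[:3,:3].T+T[:3,3]
    q=(p-O)@LM; q=q[(z>0)&(q[:,2]>.012)&(q[:,2]<.034)&(abs(q[:,1])<.062)&(q[:,0]>-.13)&(q[:,0]<.055)]
    g=lambda x:np.hypot((q[:,0]-x[0]+np.tan(x[1])*q[:,1])*np.cos(x[1]),q[:,2]-x[2])-.014
    r=least_squares(g,[np.median(q[:,0]),0,.014],loss='soft_l1',f_scale=.001)
    y=np.percentile(q[:,1],[1,99]); ym=y.mean()
    print('tube x',round(r.x[0]-np.tan(r.x[1])*ym,4),'y',ym.round(4),'len',np.ptp(y).round(4),'yaw',r.x[1].round(3),'zaxis',r.x[2].round(4),'n',len(q),'rms',np.sqrt(np.mean(r.fun**2)).round(5))
E
python3 -c "
from h import *
T=lambda p:((p-O)@LM).round(4)
for n in ['t0','w1','w3','w4']:
    tube(pickle.load(open(f'pics/{n}.pkl','rb')))
f=pickle.load(open('pics/w3.pkl','rb'));print('w3 line',T(px(f,178,74,.018)),T(px(f,440,75,.018)))
f=pickle.load(open('pics/w4.pkl','rb'));print('w4 line',T(px(f,184,169,.018)),T(px(f,431,168.5,.018)),'key',T(px(f,486,239,.0295)))
"
```

```text
tube x -0.068 y -0.0097 len 0.0862 yaw 0.039 zaxis 0.0137 n 615 rms 0.00151
tube x -0.0673 y -0.0099 len 0.086 yaw 0.041 zaxis 0.0128 n 3540 rms 0.00073
tube x -0.0676 y -0.0105 len 0.0854 yaw 0.037 zaxis 0.0128 n 11987 rms 0.00353
tube x -0.0381 y -0.0096 len 0.0855 yaw 0.031 zaxis 0.0128 n 11513 rms 0.00088
w3 line [0.0014 0.0571 0.    ] [ 0.001 -0.063 -0.   ]
w4 line [ 0.0011  0.0573 -0.    ] [ 0.0013 -0.0634 -0.    ] key [-0.0311 -0.09    0.0115]
```

{"api": "send_rows", "payload": {"motion": [{"offset": [0.3, 0, 0], "turn": 0}, {"offset": [0.6, 0, 0], "turn": 0}, {"offset": [0.9, 0, 0], "turn": 0}, {"offset": [1.2, 0, 0], "turn": 0}, {"offset": [1.5, 0, 0], "turn": 0}, {"offset": [1.8, 0, 0], "turn": 0}, {"offset": [2.0, 0, 0], "turn": 0}, {"offset": [2.2, 0, 0], "turn": 0}]}}

```text
t: 4.55
eef_pos: [0.4922, 0.2009, 0.2048]
ee_rot: [3.142, 0.0, -0.028]
force: [-1.3, -0.6, 0.2]
width: 0.0399
```

{"api": "send_rows", "payload": {"motion": [{"offset": [0.2, 0, 0], "turn": 0}, {"offset": [0.4, 0, 0], "turn": 0}, {"offset": [0.5, 0, 0], "turn": 0}, {"offset": [0.6, 0, 0], "turn": 0}, {"offset": [0.7, 0, 0], "turn": 0}, {"offset": [0.8, 0, 0], "turn": 0}, {"offset": [0.8, 0, 0], "turn": 0}, {"offset": [0.8, 0, 0], "turn": 0}]}}

```text
t: 5.35
eef_pos: [0.5, 0.2007, 0.2048]
ee_rot: [-3.142, -0.0, -0.028]
force: [0.2, 0.2, 1.2]
width: 0.0398
```

```bash
python3 -c "
from h import *
where();f=snap('wrist','w5');tube(f)"
```

```text
t 5.35 tip line [-0.0342 -0.0091  0.0088] yaw -0.00014032026045003934 F [0.16 0.25 1.17] w 0.03982243389643538
tube x -0.0084 y -0.0089 len 0.0853 yaw 0.022 zaxis 0.0128 n 11340 rms 0.00084
```

{"api": "send_rows", "payload": {"motion": [{"offset": [0.15, 0, 0], "turn": 0}, {"offset": [0.3, 0, 0], "turn": 0}, {"offset": [0.45, 0, 0], "turn": 0}, {"offset": [0.6, 0, 0], "turn": 0}, {"offset": [0.7, 0, 0], "turn": 0}, {"offset": [0.8, 0, 0], "turn": 0}, {"offset": [0.9, 0, 0], "turn": 0}, {"offset": [0.94, 0, 0], "turn": 0}]}}

```text
t: 6.2
eef_pos: [0.5095, 0.2004, 0.2048]
ee_rot: [3.142, -0.0, -0.028]
force: [0.8, 0.1, -0.4]
width: 0.04
```

{"api": "send_rows", "payload": {"motion": [{"offset": [0, 0, 0], "turn": 0}, {"offset": [0, 0, 0], "turn": 0}, {"offset": [-0.5, 0, 0], "turn": 0}, {"offset": [-1.5, 0, 0], "turn": 0}, {"offset": [-2, 0, 0], "turn": 0}, {"offset": [-2, 0, 0], "turn": 0}]}}

```text
t: 6.8
eef_pos: [0.4884, 0.2009, 0.2049]
ee_rot: [3.141, 0.0, -0.027]
force: [-0.2, 0.2, -0.7]
width: 0.0401
```

```bash
python3 -c "
from h import *
where();f=snap('wrist','w6');tube(f)"
```

```text
t 6.8 tip line [-0.0459 -0.0092  0.0089] yaw 0.0005656183594488252 F [-0.19  0.19 -0.7 ] w 0.040147473420324646
tube x 0.0005 y -0.0087 len 0.0854 yaw 0.022 zaxis 0.0128 n 12566 rms 0.00488
```

View pics/w6.png

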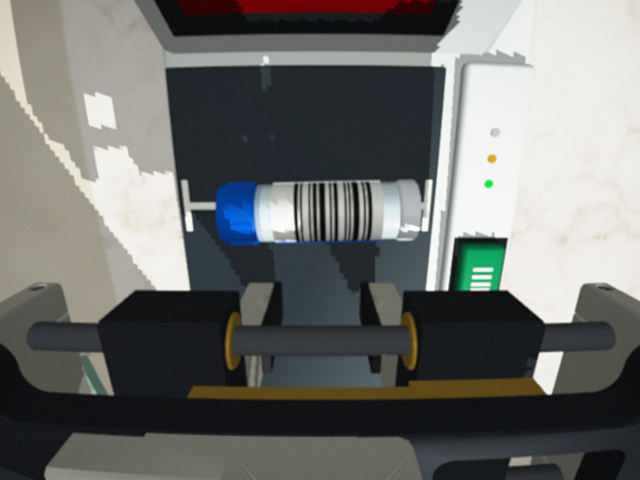

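The tube now lies on the line within about 1 mm, with both cross marks visible (188,205) and (428,205) and the line leaving its cap end at row 206. Next: raise, close the fingers and move above the key.

{"api": "send_rows", "payload": {"motion": [{"offset": [0, 0, -3], "turn": 0}, {"offset": [0, 0, -5], "turn": 0}, {"offset": [0.6, 3, -5], "turn": 0}, {"offset": [1.3, 6, -5], "turn": 0}, {"offset": [1.3, 8.05, -5], "turn": 0}, {"offset": [1.3, 8.05, -4], "turn": 0}, {"offset": [1.3, 8.05, -2], "turn": 0}, {"offset": [1.3, 8.05, -2], "turn": 0}], "hand": -1, "squeeze": 10}}

```text
t: 7.65
eef_pos: [0.4994, 0.1198, 0.2228]
ee_rot: [3.14, 0.003, -0.028]
force: [-0.4, -0.1, -0.0]
width: 0.0006
```

```bash
python3 -c "
from h import *
where();go(-.033,-.0895,.013);f=snap('wrist','w7');tube(f)"
```

```text
t 7.65 tip line [-0.0332 -0.0903  0.0268] yaw -0.0008167666528498749 F [-0.42 -0.08 -0.  ] w 0.0006367461160627018
offset [-0.04 -0.04  1.38] turn -0.05
tube x 0.0007 y -0.0094 len 0.0867 yaw 0.022 zaxis 0.0127 n 8999 rms 0.0012
```

View pics/w7.png

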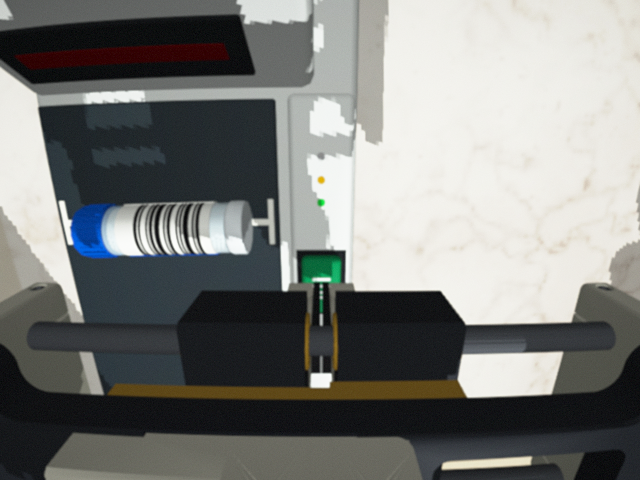

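The closed fingers (321,300) are over the key (321,268), and the tube is still on the line. Pressing slowly now.

{"api": "send_rows", "payload": {"motion": [{"offset": [0, 0, 0.7], "turn": 0}, {"offset": [0, 0, 1.2], "turn": 0}, {"offset": [0, 0, 1.4], "turn": 0}, {"offset": [0, 0, 1.55], "turn": 0}, {"offset": [0, 0, 1.7], "turn": 0}, {"offset": [0, 0, 1.7], "turn": 0}]}}

```text
t: 8.3
eef_pos: [0.5003, 0.1203, 0.2079]
ee_rot: [-3.141, -0.0, -0.027]
force: [-0.8, 0.8, 1.9]
width: 0.0008
```

{"api": "send_rows", "payload": {"motion": [{"offset": [0, 0, 0.1], "turn": 0}, {"offset": [0, 0, 0.15], "turn": 0}, {"offset": [0, 0, 0.15], "turn": 0}, {"offset": [0, 0, 0.15], "turn": 0}]}}

```text
t: 8.7
eef_pos: [0.5003, 0.1202, 0.2065]
ee_rot: [-3.141, -0.0, -0.028]
force: [-0.1, 0.7, 1.9]
width: 0.0003
```

{"api": "send_rows", "payload": {"motion": [{"offset": [0, 0, 0.1], "turn": 0}, {"offset": [0, 0, 0.2], "turn": 0}, {"offset": [0, 0, 0.28], "turn": 0}, {"offset": [0, 0, 0.28], "turn": 0}, {"offset": [0, 0, 0.28], "turn": 0}, {"offset": [0, 0, 0.28], "turn": 0}]}}

```text
t: 9.3
eef_pos: [0.5003, 0.1202, 0.2039]
ee_rot: [-3.141, -0.0, -0.027]
force: [-1.8, 0.7, 7.3]
width: 0.0004
```

```bash
python3 -c "
from h import *
for i in range(6): grab_frame('wrist'); where()
"
```

```text
t 9.35 tip line [-0.0317 -0.0895  0.0078] yaw 6.932648513516618e-05 F [-1.96  1.07  7.75] w 0.0005691567841348392
t 9.4 tip line [-0.0317 -0.0894  0.0079] yaw 0.00014229232915910495 F [-2.49  0.91  6.69] w 0.0006507678909621378
t 9.45 tip line [-0.0317 -0.0894  0.0079] yaw 0.00015811556605142135 F [-2.06  1.02  7.3 ] w 0.00026062994633717433
t 9.5 tip line [-0.0317 -0.0894  0.0079] yaw 0.00015625232078112644 F [-1.02  0.37  6.78] w 0.0006316254938029402
t 9.55 tip line [-0.0317 -0.0895  0.0078] yaw 0.00014052261030409602 F [-1.78  0.37  7.38] w 0.0004304355573272614
t 9.6 tip line [-0.0317 -0.0894  0.0079] yaw 0.0002206376144323896 F [-2.45  1.07  6.93] w 0.0006350459949941632
```

The key is at its stop: about 7 N, with the tip 3.6 mm below the unpressed top. Releasing.

{"api": "send_rows", "payload": {"motion": [{"offset": [0, 0, -1], "turn": 0}, {"offset": [0, 0, -4], "turn": 0}, {"offset": [0, 0, -8], "turn": 0}, {"offset": [0, 0, -8], "turn": 0}, {"offset": [-1, 0, -8], "turn": 0}, {"offset": [-4, 0, -8], "turn": 0}, {"offset": [-4, 0, -8], "turn": 0}]}}

```text
t: 10.3
eef_pos: [0.4566, 0.1199, 0.2823]
ee_rot: [3.14, 0.004, -0.028]
force: [-0.5, 1.3, 0.4]
width: 0.0003
```

```bash
python3 -c "
from h import *
where();f=snap('wrist','w8');tube(f)
snap('top','t8')"
```

```text
t 10.3 tip line [-0.0761 -0.0912  0.0863] yaw -0.0008733330286570806 F [-0.45  1.33  0.41] w 0.0003393117145191022
tube x 0.0008 y -0.0094 len 0.0864 yaw 0.025 zaxis 0.0128 n 5948 rms 0.00112
```

View pics/w8.png

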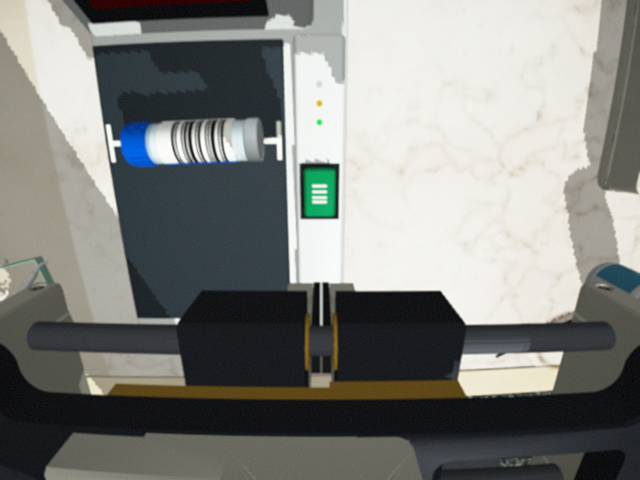

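The tube is on the line between its marks (112,143) and (279,141), the key is released at (320,192), and the hand is clear.

```bash
python3 -c "
from h import *
job_done()"
```

```text
the job is handed in; nothing more can be done
```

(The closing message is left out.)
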